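Nest the empty parts tubs and close the stack

ROBOT

A 6-joint arm with a two-finger parallel gripper is mounted at the origin on the work surface. World frame = base frame: x ahead of the robot, y to its left, z up, the work surface at z = 0. Lengths are in mm, angles in rad, forces in N, time in s.
With the tool pointing down it reaches from about 275 to 1000 mm from the base axis. Payload 8.4 kg.
Tool frame: the origin (TCP) lies at the very end of the fingers, on their centre line; the grasp point (between the pads) lies 19 mm behind it (r.tcp_to_grasp is the distance from the TCP to the grasp point, in mm); z points along the fingers, y is the line along which they close (so a half turn about z gives the same grasp; the last joint's range is limited). The gripper opens to 85 mm and grips with 20 to 120 N. Pads are 22 mm wide; open, the fingers measure 114 mm over their backs; the gripper's body (76 mm by 85 mm) begins 54 mm behind the grasp point. The pads swing forward as they close: fully open they stand 13 mm farther back than shut.
Start: joints at [1.243, 0.353, 1.633, -0, 1.155, -0.002], TCP at [200.04, 592.125, 231.281] pointing down, gripper open.
Joint ranges: [-2.63, 2.63], [-0.92, 2.1], [0.06, 2.66], [-1.3, 4.44], [0, 2.69], [-3.02, 3.02]. Speed limits (rad/s): [2.22, 2.22, 2.79, 3.14, 3.14, 3.14].

INTERFACE

Orientations are given as [roll, pitch, yaw] about the fixed x, y, z axes, in that order (R = Rz(yaw) Ry(pitch) Rx(roll)).
In Python, from rig import r gives the robot as it stands. The module is installed in compiled form; this text tells all that it offers.
- The arm moves only by the tool play_rows, never from a script. Its argument "rows" is a list of rows, each an object with "dp": the shift along the tool's x, y, z in units of 40 mm (1.0 is 40 mm), a list of three; "turn": the turn, a rotation vector about the tool's x, y, z in units of 6 degrees (1.0 is 6 degrees), a list of three; "fingers": the closure, from 0 (fully open) to 1 (shut). In form: [{"dp": [tx, ty, tz], "turn": [wx, wy, wz], "fingers": fingers}, ...]. A call has 1 to 5 rows; each row shifts and turns the commanded pose from where the row before left it, along the tool's axes as they then stand; what a row does not reach is not made up. A row lasts 1/12 s, in which the tool goes at most 41.7 mm and 7.16 degrees, less where a joint would pass 70% of its speed; a pose out of reach is approached as far as the arm can. A call is refused whole if a number of a shift passes 1 or a number of a turn 1, either way. A call with a gripper value outside its range is refused whole. The fingers move at their own pace and stop on an object; "force" is the grip in N (left out, the last holds). Time passes only in rows, so rows that do not move let the fingers close. It gives the time, the measured TCP pose, the force, the opening and the grip force at its end, in the units of the state.
- r.sense(): the state, without advancing time (a new reading comes with each control period).
- r.grab_frame(name): name is "scene" or "side" or "wrist"; returns a dict with "pixels" (400x640x3 uint8, red, green, blue), "fx", "fy", "cx", "cy" (pixels), "dist" ([k1, k2, p1, p2, k3] as OpenCV has them; the pictures are not rectified), "pose" (4x4, takes a point from camera to world coordinates). Camera axes: x right, y down, z forward; pixel columns grow to the right and rows downward; lengths in mm; the calibration is good to about 2 mm. A picture is of the moment at which its call begins. There is no depth.
- r.sign_off(): hands the job in; it is judged then, once.
The state is a dict: "clock": time; "qpos": joint angles; "qvel": joint speeds; "joint_efforts": joint torques, N m; "eef_pos": TCP position; "tcp_rot": TCP orientation; "contact_force": force on the tool from outside, world axes, zero at the start; "wrist_torque": the same for the moment, N m; "opening": opening from 0.0 (shut) to 1.0 (fully open); "grasp_force": force on a finger pad.
Only numpy, scipy, OpenCV 4.12 (cv2) and the standard library are available. Lean on these libraries where they do the work, as an engineer would, in place of code of your own. Each camera call takes 0.05 s, during which the arm holds its last target. There are 200 camera calls.

TASK

Put the empty parts tubs away: nest the two loose empty ones, upright and fully down, into the empty tub that stands in the steel cradle, then close the top tub of the stack with the plug lid, its flange flat on the rim all round. Leave the stack standing in the cradle, and leave the tub of bolts and everything else on the bench where they are.

Things in the scene. Friction and masses are not known exactly. Their poses are not given: they have to be found in the camera images.
- cradle: the fixed dark steel cradle that holds the stack: a plate 110 (x) by 80 (y), 6 thick, with a rim 78 by 50 outside, 70 by 42 inside, that rises 8 more; the foot of the base tub stands inside the rim on the plate. Origin at the centre of its underside
- base_tub: a tub exactly like tub_1, empty; it already stands in the cradle as the bottom of the stack. A tub nested in another goes 45 mm deep until the underside of its collar rests on the rim below, so it stands 30 mm higher than the one below
- tub_1: open rectangular tub, plain grey plastic, empty, 75 high: upper 30 a straight collar 90 (x) by 62 (y) outside, 82 by 54 inside, its lower half funnelling in; below it a body tapering from 78 by 50 under the collar to 64 by 36 at the foot. Origin: centre of its underside, z up to the mouth, x along its long side (half a turn is the same). Loose on the table. Grip it across the 62 mm collar
- tub_2: a tub exactly like tub_1, empty, loose on the table
- full_tub: a tub exactly like tub_1 but filled with bolts up to about 60 mm (seen from above); it stays where it is
- plug_lid: the grey plastic plug lid, loose on the table, plug down: a block 78 (x) by 50 (y), 16 high, its lower 9 mm bevelled to 70 by 42; on it a flange 90 by 62, 4 thick (16 to 20 from the bottom), then a grip rib 50 (x) by 12 (y), 28 high (20 to 48). Origin: centre of the plug's underside, z up; half a turn is the same. Home: flange on the rim, plug 16 deep in the mouth
- nut: bystander: a large steel ring nut, 42 across, 18 high; origin at the centre of its underside
- flange: bystander: a steel flange with a hub, 48 across, 22 high; origin at the centre of its underside
- wrench: bystander: a steel wrench 180 long lying flat along its x; origin under its middle
- oil_bottle: bystander: a small black bottle, 44 across, 100 high; origin at the centre of its underside
- carton: bystander: a cardboard carton 90 x 120 x 60 high; origin at the centre of its underside
- bracket: bystander: a dark steel angle bracket, foot 80 x 40, upright 40 high; origin under the middle of the foot
- tape_roll: bystander: a paper tape roll, 72 across, 25 high, lying flat; origin at the centre of its underside

How it is judged (in metres and radians):
At the end, for the whole second after the job is handed in: Base tub upright on the cradle plate, within 7 mm of its centre; each empty tub, in either order, 27 to 32.5 mm above the one below, within 4 mm sideways in x and y, 0.08 rad in yaw, 0.05 rad in tilt; lid origin 56 to 61.5 mm above the top tub's, same limits; all at rest (0.02 m/s) (((z of tub_1 in the frame of base_tub between 0.027 and 0.0325 m and x of tub_1 in the frame of base_tub between -0.004 and 0.004 m and y of tub_1 in the frame of base_tub between -0.004 and 0.004 m and angle between the x axis of tub_1 and the x axis of base_tub, either way round below 0.08 rad and angle between the z axis of tub_1 and the z axis of base_tub, either way round below 0.05 rad and z of tub_2 in the frame of tub_1 between 0.027 and 0.0325 m and x of tub_2 in the frame of tub_1 between -0.004 and 0.004 m and y of tub_2 in the frame of tub_1 between -0.004 and 0.004 m and angle between the x axis of tub_2 and the x axis of tub_1, either way round below 0.08 rad and angle between the z axis of tub_2 and the z axis of tub_1, either way round below 0.05 rad and z of plug_lid in the frame of tub_2 between 0.056 and 0.0615 m and x of plug_lid in the frame of tub_2 between -0.004 and 0.004 m and y of plug_lid in the frame of tub_2 between -0.004 and 0.004 m and angle between the x axis of plug_lid and the x axis of tub_2, either way round below 0.08 rad and angle between the z axis of plug_lid and the z axis of tub_2, either way round below 0.05 rad) or (z of tub_2 in the frame of base_tub between 0.027 and 0.0325 m and x of tub_2 in the frame of base_tub between -0.004 and 0.004 m and y of tub_2 in the frame of base_tub between -0.004 and 0.004 m and angle between the x axis of tub_2 and the x axis of base_tub, either way round below 0.08 rad and angle between the z axis of tub_2 and the z axis of base_tub, either way round below 0.05 rad and z of tub_1 in the frame of tub_2 between 0.027 and 0.0325 m and x of tub_1 in the frame of tub_2 between -0.004 and 0.004 m and y of tub_1 in the frame of tub_2 between -0.004 and 0.004 m and angle between the x axis of tub_1 and the x axis of tub_2, either way round below 0.08 rad and angle between the z axis of tub_1 and the z axis of tub_2, either way round below 0.05 rad and z of plug_lid in the frame of tub_1 between 0.056 and 0.0615 m and x of plug_lid in the frame of tub_1 between -0.004 and 0.004 m and y of plug_lid in the frame of tub_1 between -0.004 and 0.004 m and angle between the x axis of plug_lid and the x axis of tub_1, either way round below 0.08 rad and angle between the z axis of plug_lid and the z axis of tub_1, either way round below 0.05 rad)) and z of base_tub in the frame of cradle between 0.004 and 0.008 m and horizontal distance between base_tub and cradle below 0.007 m and angle between base_tub's own z axis and vertical below 0.05 rad and linear speed of each of base_tub, tub_1, tub_2, plug_lid below 0.02 m/s); the robot touches nothing.
It fails at once if the tub of bolts is moved more than 30 mm or tipped more than 0.3 rad (distance of full_tub from where it was at the start of the episode above 0.03 m or angle between full_tub's own z axis and vertical above 0.3 rad).
It fails at once if another bystander (nut, flange, wrench, bottle, carton, bracket, tape roll) is moved more than 40 mm (distance of any of nut, flange, wrench, oil_bottle, carton, bracket, tape_roll from where it was at the start of the episode above 0.04 m).
It also fails if it takes over 70 s, if anything falls off the work surface, if the arm or the gripper's body presses on something with over 40 N, if the wrist force passes 120 N, or if a joint passes its speed limit or range.

## Working session

There is one attempt and no reset: what is moved stays moved. The work goes in short steps, Python scripts to look and compute and a tool call to move; the robot and the scene stay as the last step left them, time stands still between calls to the robot, and variables do not carry over. Pictures are saved under pics/ and viewed, at most 10 in all, crops included, and the job is handed in when it is done.

Besides the shell and the picture viewer there is one more tool, called after ">>>" as name([rows], argument=value, ...), one row to a line, values as JSON. play_rows: Moves the arm, as the interface text tells. Its arguments: {"type":"object","properties":{"rows":{"type":"array"},"force":{"type":"number"}},"required":["rows"]}

```bash
mkdir -p pics; cat > h.py <<'E'
import numpy as np, cv2
from rig import r
def cam(f):
    K=np.array([[f['fx'],0,f['cx']],[0,f['fy'],f['cy']],[0,0,1]],float)
    return K,np.array(f['dist'],float),np.array(f['pose'],float)
def ray(f,uv):
    K,d,P=cam(f)
    n=cv2.undistortPoints(np.array(uv,float).reshape(-1,1,2),K,d).reshape(-1,2)
    D=np.c_[n,np.ones(len(n))]@P[:3,:3].T
    return P[:3,3],D
def onz(f,uv,z):
    o,D=ray(f,uv); t=(np.asarray(z)-o[2])/D[:,2]
    return o+D*t[:,None]
def proj(f,X):
    K,d,P=cam(f); R=P[:3,:3].T
    return cv2.projectPoints(np.array(X,float).reshape(-1,1,3),cv2.Rodrigues(R)[0],-R@P[:3,3],K,d)[0].reshape(-1,2)
def grab(n,save=None):
    f=r.grab_frame(n)
    if save: cv2.imwrite('pics/'+save,np.ascontiguousarray(f['pixels'][:,:,::-1]))
    return f
E
python3 - <<'E'
from h import *
import pickle
F={n:grab(n,n+'0.png') for n in('scene','side','wrist')}
pickle.dump(F,open('F.pkl','wb'))
for n in F: print(n,np.round(F[n]['pose'],2).tolist(),F[n]['fx'])
print(r.sense())
a=np.vstack([F['scene']['pixels'],]);
E
```

```text
scene [[0.55, 0.66, -0.51, 1204.25], [0.83, -0.43, 0.35, -405.46], [0.01, -0.62, -0.78, 972.82], [0.0, 0.0, 0.0, 1.0]] 473.1002074306683
side [[0.98, -0.14, 0.13, 431.21], [-0.19, -0.76, 0.62, -726.65], [0.02, -0.64, -0.77, 924.15], [0.0, 0.0, 0.0, 1.0]] 454.7891944181412
wrist [[0.32, 0.91, 0.27, 131.03], [0.95, -0.31, -0.09, 616.48], [-0.0, 0.29, -0.96, 373.53], [0.0, 0.0, 0.0, 1.0]] 305.8362581488788
{'clock': 0.15, 'qpos': array([ 1.24257770e+00,  3.53529196e-01,  1.63393789e+00,  2.09949165e-06,
        1.15524210e+00, -2.42444807e-03]), 'qvel': array([-0.00036897,  0.00010898, -0.00205004, -0.00082304, -0.00063031,
       -0.00090075]), 'joint_efforts': array([ 1.94090157e-04, -6.05645943e+01, -3.42336667e+01, -1.28020160e-04,
        6.17655547e-03,  2.52334780e-05]), 'eef_pos': array([199.93415499, 591.77183198, 230.7199609 ]), 'tcp_rot': array([-3.14047613e+00, -4.62681612e-06,  2.81579763e+00]), 'contact_force': array([ 0.04367676, -0.41393936, -0.84802639]), 'wrist_torque': array([-0.0216794 , -0.00066816, -0.05648778]), 'grasp_force': 0.0, 'opening': 1.0018581611540662}
```

View pics/scene0.png

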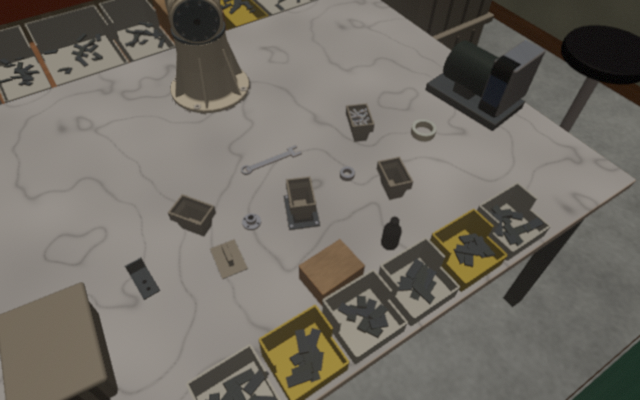

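View pics/side0.png

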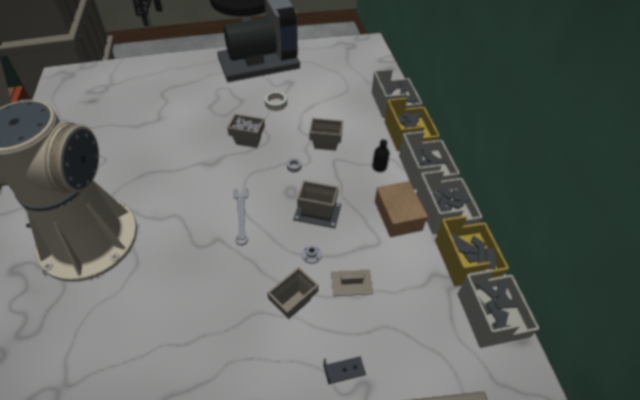

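The tubs in the scene view are the base at (301,198), loose ones at (394,177) and (192,214), and the bolts tub at (360,120). The lid is at (229,259). In the side view they are at (318,200), (326,133), (293,292) and (247,130), with the lid at (352,283).

```bash
python3 - <<'E'
from h import *
import pickle
F=pickle.load(open('F.pkl','rb'))
for n in('scene','side'): print(n,proj(F[n],[[0,0,0],[200,592,231]]).round())
C={'base':[(301,187),(319,192)],'A':[(394,167),(327,127)],'B':[(192,206),(293,287)],'full':[(359,110),(246,123)],'lid':[(229,257),(352,282)],'nut':[(347,173),(294,165)],'flange':[(252,221),(312,254)],'bottle':[(395,222),(383,145)]}
for k,(a,b) in C.items():
    o1,D1=ray(F['scene'],[a]);o2,D2=ray(F['side'],[b])
    A=np.c_[D1[0],-D2[0]];t=np.linalg.lstsq(A,o2-o1,rcond=None)[0]
    p=o1+D1[0]*t[0];q=o2+D2[0]*t[1];print(k,((p+q)/2).round(),np.linalg.norm(p-q).round(1))
rows=[]
for i,n in enumerate(('scene','side')):
    rows.append(np.hstack([cv2.resize(F[n]['pixels'][c[i][1]-25:c[i][1]+25,c[i][0]-25:c[i][0]+25],(200,200),interpolation=cv2.INTER_CUBIC) for c in (C['base'],C['A'],C['B'],C['lid'])]))
w=cv2.resize(F['wrist']['pixels'],(320,200)); 
cv2.imwrite('pics/c1.png',np.vstack(rows)[:,:,::-1])
E
```

```text
scene [[210.  87.]
 [403.  -6.]]
side [[ 87. 239.]
 [155.  23.]]
base [580. -23.  90.] 7.9
A [649. 212.  84.] 8.4
B [ 480. -263.   79.] 3.1
full [429. 266.  86.] 8.4
lid [ 616. -244.   20.] 1.3
nut [546. 148.  10.] 1.1
flange [ 543. -144.    4.] 0.1
bottle [782. 107.  87.] 0.5
```

View pics/c1.png

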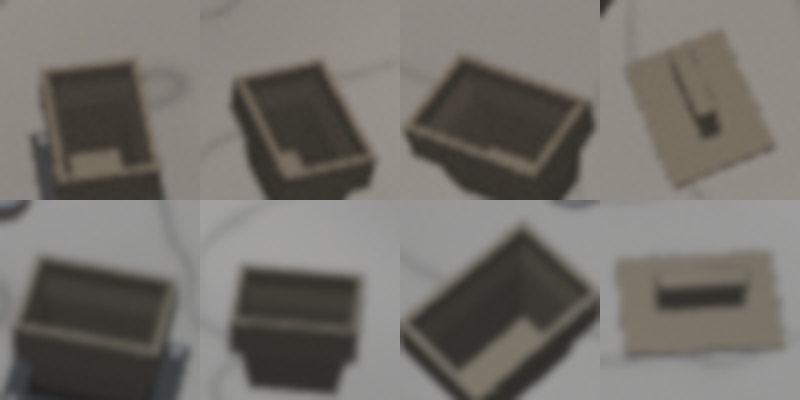

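Crops show the rim and flange corners clearly, so I can read them per crop: base, loose tub A, loose tub B, lid, with scene on top and side below.

```bash
python3 - <<'E'
from h import *
import pickle
F=pickle.load(open('F.pkl','rb'))
D={'base':(81,(301,187),[(42,72),(133,63),(158,168),(58,180)],(319,192),[(42,60),(174,82),(155,150),(18,127)]),
'A':(75,(394,167),[(36,80),(120,65),(174,158),(88,178)],(327,127),[(42,68),(162,76),(155,125),(34,124)]),
'B':(75,(192,206),[(62,57),(188,102),(138,172),(8,126)],(293,287),[(122,28),(196,92),(75,205),(6,120)]),
'lid':(20,(229,257),[(26,66),(122,32),(174,148),(76,187)],(352,282),[(16,60),(172,52),(184,148),(24,152)])}
for k,(z,c1,p1,c2,p2) in D.items():
  for n,c,p in(('scene',c1,p1),('side',c2,p2)):
    X=onz(F[n],np.array(c)-25+np.array(p)/4-.4,z)[:,:2]
    E=np.roll(X,-1,0)-X; L=np.linalg.norm(E,axis=1)
    i=0 if L[0]+L[2]>L[1]+L[3] else 1
    v=E[i]-E[i+2]; print(k,n,X.mean(0).round(1),'L',L.round(),'yaw deg',np.degrees(np.arctan2(v[1],v[0])).round(1)%180)
X=F['side']
E
```

```text
base scene [581.5 -24.6] L [57. 84. 60. 85.] yaw deg 156.1
base side [579.8 -21.7] L [83. 56. 84. 56.] yaw deg 157.4
A scene [652.6 215.1] L [58. 83. 58. 86.] yaw deg 163.8
A side [650.2 220.7] L [86. 52. 84. 60.] yaw deg 166.9
B scene [ 482.5 -266.3] L [87. 56. 87. 57.] yaw deg 34.1
B side [ 479.  -267.4] L [56. 89. 61. 81.] yaw deg 34.400000000000006
lid scene [ 617.9 -245.8] L [59. 88. 59. 89.] yaw deg 172.4
lid side [ 614.7 -244.4] L [90. 62. 89. 59.] yaw deg 171.9
```

View pics/wrist0.png

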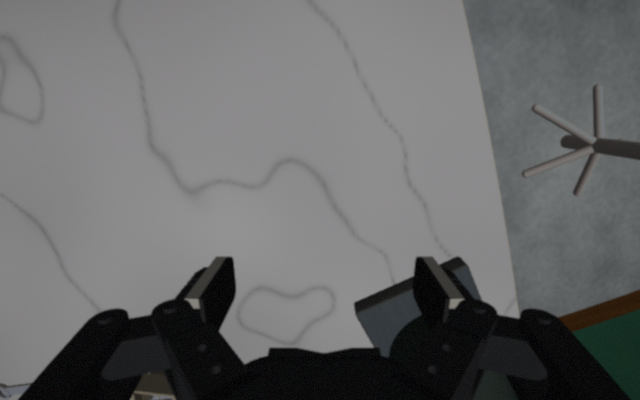

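Both views agree within 3 mm and the sizes check out. I'll go above tub A first.

>>> play_rows([
  {"dp": [-0.91,-0.35,0],"turn": [0,0,0],"fingers": 0},
  {"dp": [-0.91,-0.35,0],"turn": [0,0,0],"fingers": 0},
  {"dp": [-0.91,-0.35,0],"turn": [0,0,0],"fingers": 0},
  {"dp": [-0.91,-0.35,0],"turn": [0,0,0],"fingers": 0},
  {"dp": [-0.91,-0.35,0],"turn": [0,0,0],"fingers": 0},
], force=40)

```text
clock: 0.57
eef_pos: [351.0, 466.2, 231.1]
tcp_rot: [-3.141, -0.0, 2.816]
contact_force: [1.6, 1.0, 0.0]
opening: 1.003
grasp_force: 0.0
```

>>> play_rows([
  {"dp": [-0.91,-0.35,0],"turn": [0,0,0],"fingers": 0},
  {"dp": [-0.91,-0.35,0],"turn": [0,0,0],"fingers": 0},
  {"dp": [-0.91,-0.35,0],"turn": [0,0,0],"fingers": 0},
  {"dp": [-0.91,-0.35,0],"turn": [0,0,0],"fingers": 0},
  {"dp": [-0.91,-0.35,0],"turn": [0,0,0],"fingers": 0},
])

```text
clock: 0.98
eef_pos: [501.2, 341.4, 231.2]
tcp_rot: [-3.141, -0.0, 2.816]
contact_force: [0.5, -0.4, -0.9]
opening: 1.001
grasp_force: 0.0
```

>>> play_rows([
  {"dp": [-0.91,-0.35,0],"turn": [0,0,0],"fingers": 0},
  {"dp": [-0.91,-0.35,0],"turn": [0,0,0],"fingers": 0},
  {"dp": [-0.91,-0.35,0],"turn": [0,0,0],"fingers": 0},
  {"dp": [-0.91,-0.35,0],"turn": [0,0,0],"fingers": 0},
  {"dp": [-0.91,-0.35,0],"turn": [0,0,-0.65],"fingers": 0},
])

```text
clock: 1.4
eef_pos: [651.2, 216.8, 231.0]
tcp_rot: [-3.141, -0.0, 2.883]
contact_force: [0.5, 0.4, 0.0]
opening: 0.999
grasp_force: 0.0
```

>>> play_rows([
  {"dp": [0,0,0],"turn": [0,0,0],"fingers": 0},
  {"dp": [0,0,0],"turn": [0,0,0],"fingers": 0},
])

```text
clock: 1.57
eef_pos: [651.2, 216.6, 230.5]
tcp_rot: [-3.141, -0.001, 2.881]
contact_force: [0.1, 0.3, -0.5]
opening: 0.999
grasp_force: 0.0
```

```bash
cat >> h.py <<'E'
from scipy.spatial.transform import Rotation as Ro
def go(x,y,z,yawdeg):
    "remaining move to a tool-down pose, in tool axes and units"
    s=r.sense(); R=Ro.from_euler('xyz',s['tcp_rot']).as_matrix()
    G=Ro.from_euler('xyz',[np.pi,0,np.radians(yawdeg)]).as_matrix()
    print('t',round(s['clock'],2),'tcp',np.round(s['eef_pos'],1),'rot',np.degrees(s['tcp_rot']).round(2),'dp40',np.round(R.T@(np.array([x,y,z])-s['eef_pos'])/40,3),'turn6',np.round(np.degrees(Ro.from_matrix(R.T@G).as_rotvec())/6,3),
     'F',np.round(s['contact_force'],1),'grip',round(s['grasp_force'],1),'open',round(s['opening'],3),'q6',round(s['qpos'][5],2))
def quad(X):
    "centre, edge lengths, long-axis yaw of 4 corner points in order"
    X=np.asarray(X)[:,:2];E=np.roll(X,-1,0)-X;L=np.linalg.norm(E,axis=1)
    i=0 if L[0]+L[2]>L[1]+L[3] else 1
    v=E[i]-E[i+2]; return X.mean(0).round(1),L.round(1),np.degrees(np.arctan2(v[1],v[0])).round(2)%180
E
python3 - <<'E'
from h import *
go(651,218,231,165.4)
f=grab('wrist','w1.png'); import pickle; pickle.dump(f,open('w1.pkl','wb'))
print(proj(f,[[651,218,75],[651,218,75-30]]))
E
```

```text
t 1.57 tcp [651.2 216.6 230.5] rot [-1.7997e+02 -4.0000e-02  1.6506e+02] dp40 [ 0.014  0.033 -0.013] turn6 [-0.005 -0.007 -0.056] F [ 0.1  0.3 -0.5] grip 0.0 open 0.999 q6 -0.99
[[324.48652918 189.53352565]
 [324.48888874 183.08017494]]
```

View pics/w1.png

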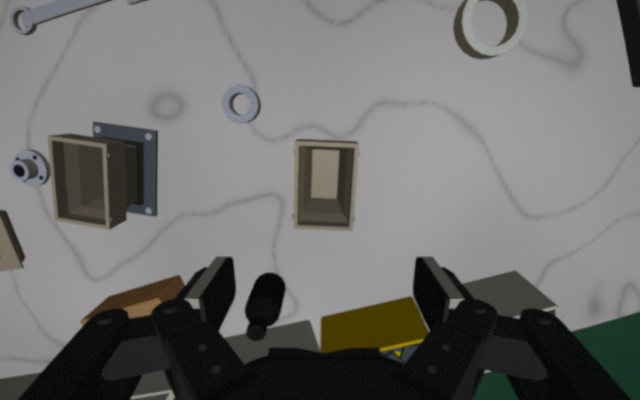

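Wrist view: tub A rim corners are near (296,142), (357,142), (354,229), (294,228), centred between the fingers. The base rim is at about (50,137)–(110,226).

```bash
cat >> h.py <<'E'
def rimquad(f,box,z,lo,hi):
    "corners of the outer outline of light rim pixels inside box"
    x0,y0,x1,y1=box; g=cv2.cvtColor(f['pixels'],cv2.COLOR_RGB2HSV)[y0:y1,x0:x1]
    m=cv2.inRange(g,lo,hi); c=np.vstack([k.reshape(-1,2) for k in cv2.findContours(m,cv2.RETR_EXTERNAL,cv2.CHAIN_APPROX_NONE)[0] if len(k)>15])
    b=cv2.boxPoints(cv2.minAreaRect(c))
    return b+[x0,y0],m
E
python3 - <<'E'
from h import *
import pickle; f=pickle.load(open('w1.pkl','rb'))
print(quad(onz(f,[(296,142),(357,142),(353.5,229.5),(294,228)],75)))
print(quad(onz(f,[(50,137),(106,143),(110,226),(56,218)],81)))
c=lambda x,y,w=60,s=5:cv2.resize(f['pixels'][y-w:y+w,x-w:x+w],(400,400),interpolation=cv2.INTER_CUBIC)
cv2.imwrite('pics/w1c.png',np.hstack([c(325,185),c(82,182)])[:,:,::-1])
E
```

```text
(array([648.7, 219.2]), array([58.7, 89.9, 62.1, 88.3]), np.float64(163.34))
(array([577.6, -20.4]), array([59.4, 87.1, 61.2, 86. ]), np.float64(155.85))
```

View pics/w1c.png

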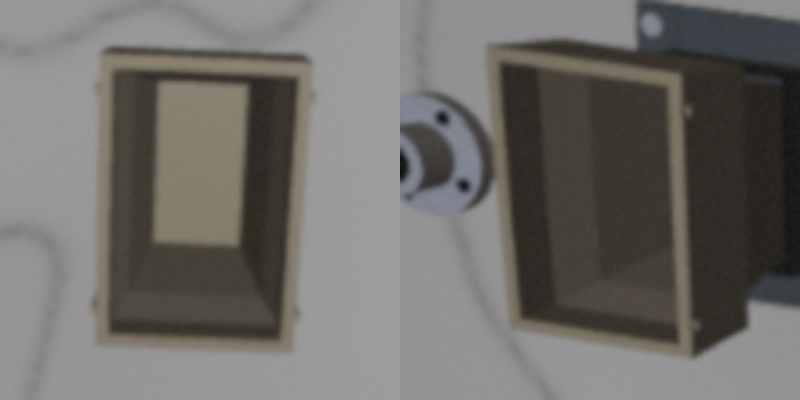

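```bash
python3 - <<'E'
from h import *
import pickle; f=pickle.load(open('w1.pkl','rb'))
q=lambda p,o,z:print(quad(onz(f,np.array(p)*.3-.35+o,z)))
q([(100,51),(312,58),(293,350),(97,345)],(265,125),75)
q([(88,44),(285,72),(294,355),(113,325)],(22,122),81)
go(649.5,218.5,42,163.9)
E
```

```text
(array([648.3, 219. ]), array([61.2, 90.1, 61.4, 90.4]), np.float64(162.98))
(array([577.9, -21.1]), array([62.5, 89.5, 61.5, 89.3]), np.float64(155.8))
t 1.62 tcp [650.1 217.7 230.5] rot [-1.7998e+02 -7.0000e-02  1.6511e+02] dp40 [0.014 0.017 4.714] turn6 [-0.004 -0.012  0.202] F [-0.1 -0.7  0. ] grip 0.0 open 1.003 q6 -0.99
```

>>> play_rows([
  {"dp": [0.06,0.03,0.95],"turn": [0,0,0.34],"fingers": 0},
  {"dp": [0,0,0.95],"turn": [0,0,0],"fingers": 0},
  {"dp": [0,0,0.95],"turn": [0,0,0],"fingers": 0},
  {"dp": [0,0,0.95],"turn": [0,0,0],"fingers": 0},
  {"dp": [0,0,0.6],"turn": [0,0,0],"fingers": 0},
])

```text
clock: 2.03
eef_pos: [644.9, 220.8, 51.5]
tcp_rot: [-3.139, -0.004, 2.849]
contact_force: [-1.0, -0.2, -0.9]
opening: 0.998
grasp_force: 0.0
```

>>> play_rows([
  {"dp": [0,0,0.31],"turn": [0,0,0],"fingers": 0},
  {"dp": [0,0,0],"turn": [0,0,0],"fingers": 0},
])

```text
clock: 2.2
eef_pos: [645.3, 220.5, 39.9]
tcp_rot: [-3.139, -0.004, 2.849]
contact_force: [-0.4, -0.3, -0.1]
opening: 0.998
grasp_force: 0.0
```

```bash
python3 - <<'E'
from h import *
go(648.4,219,42,163)
f=grab('wrist','w2.png')
E
```

```text
t 2.2 tcp [645.3 220.5  39.9] rot [-179.83   -0.25  163.25] dp40 [-0.085 -0.014 -0.052] turn6 [-0.028 -0.042  0.042] F [-0.4 -0.3 -0.1] grip 0.0 open 0.998 q6 -0.95
```

View pics/w2.png

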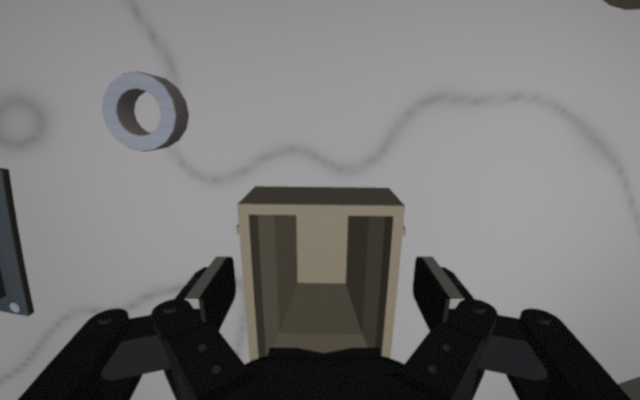

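The fingers straddle the collar evenly: rim columns 238–404 and pads at 225 and 425. I'll make a small correction and then close.

>>> play_rows([
  {"dp": [-0.08,0,0],"turn": [-0.03,-0.04,0.04],"fingers": 0},
  {"dp": [0,0,0],"turn": [0,0,0],"fingers": 1},
  {"dp": [0,0,0],"turn": [0,0,0],"fingers": 1},
  {"dp": [0,0,0],"turn": [0,0,0],"fingers": 1},
  {"dp": [0,0,0],"turn": [0,0,0],"fingers": 1},
], force=40)

```text
clock: 2.67
eef_pos: [652.4, 219.5, 45.2]
tcp_rot: [3.137, 0.007, 2.844]
contact_force: [-0.5, -1.3, 6.5]
opening: 0.72
grasp_force: 42.3
```

>>> play_rows([
  {"dp": [0,0,0],"turn": [0,0,0],"fingers": 1},
  {"dp": [0,0,0],"turn": [0,0,0],"fingers": 1},
  {"dp": [0,0,0],"turn": [0,0,0],"fingers": 1},
])

```text
clock: 2.92
eef_pos: [652.5, 219.4, 45.2]
tcp_rot: [3.137, 0.007, 2.844]
contact_force: [-1.1, -1.4, 6.6]
opening: 0.714
grasp_force: 42.3
```

>>> play_rows([
  {"dp": [0,0,-0.3],"turn": [0,0,0],"fingers": 1},
  {"dp": [0,0,-0.8],"turn": [0,0,0],"fingers": 1},
  {"dp": [0,0,-1],"turn": [0,0,0],"fingers": 1},
  {"dp": [0,0,-1],"turn": [0,0,0],"fingers": 1},
  {"dp": [0,0,-1],"turn": [0,0,0],"fingers": 1},
])

```text
clock: 3.33
eef_pos: [650.0, 218.8, 210.0]
tcp_rot: [3.138, 0.005, 2.844]
contact_force: [1.3, 0.7, -2.3]
opening: 0.721
grasp_force: 44.2
```

>>> play_rows([
  {"dp": [0,0,-1],"turn": [0,0,0],"fingers": 1},
  {"dp": [0,0,0],"turn": [0,0,0],"fingers": 1},
  {"dp": [0,0,0],"turn": [0,0,0],"fingers": 1},
])

```text
clock: 3.58
eef_pos: [651.6, 219.4, 251.6]
tcp_rot: [3.134, 0.01, 2.844]
contact_force: [-0.1, -0.3, -1.5]
opening: 0.718
grasp_force: 44.4
```

```bash
python3 - <<'E'
from h import *
go(578.5,-21.5,245,155.9)
f=grab('wrist','w3.png')
E
```

```text
t 3.58 tcp [651.6 219.4 251.6] rot [179.58   0.56 162.94] dp40 [-0.017 -6.294  0.118] turn6 [0.075 0.089 1.174] F [-0.1 -0.3 -1.5] grip 44.4 open 0.718 q6 -0.95
```

View pics/w3.png

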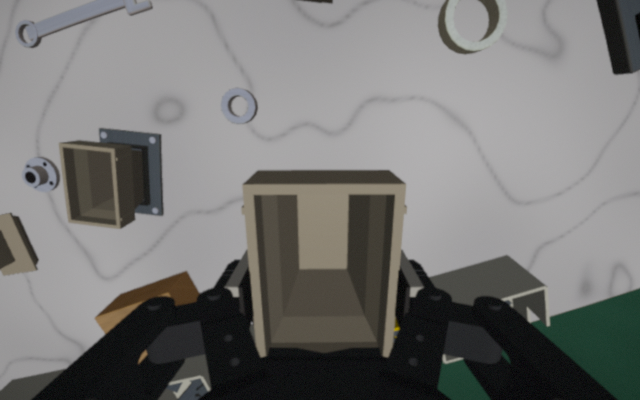

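Tub A hangs level in the grip. Its far rim edge is at about row 183, columns 246–404. Next I'll measure its offset along tool x.

```bash
cat >> h.py <<'E'
def held(f,uv,h):
    "points at height h above the TCP along the tool axis, in tool xy"
    s=r.sense();R=Ro.from_euler('xyz',s['tcp_rot']).as_matrix()
    o,D=ray(f,uv);o=R.T@(o-s['eef_pos']);D=D@R
    t=(-h-o[2])/D[:,2];return (o+D*t[:,None]).round(1)
E
python3 - <<'E'
from h import *
f=grab('wrist')
g=cv2.cvtColor(f['pixels'],cv2.COLOR_RGB2GRAY).astype(int)
print('col325',g[160:205,325]); print('row230',g[230,235:280],g[230,370:420])
for h in(28,30,32): print(held(f,[(246,184),(404,184),(258,355),(390,355)],h).tolist())
# base again
p=[(60,143),(116,150),(122,227),(69,220)]
print(quad(onz(f,p,81)))
E
```

```text
col325 [168 167 166 167 167 166 167 166 162 143  99  66  59  57  58  58  60  57
  58  59  58  60  60  79 109 131 135 135 136 136 135 135 135 135 136 136
 137 136 136 136 136 136 136 135 135]
row230 [162 162 163 162 163 162 162 162 162 161 155 141 134 134 134 134 134 134
 134 131 116  85  60  54  53  53  51  55  64  76  78  78  77  77  77  78
  78  78  79  78  79  76  78  73  67] [ 62  62  63  62  63  62  61  63  63  61  62  63  62  60  51  47  43  43
  43  45  45  57  88 122 135 135 135 134 136 134 136 138 150 165 169 169
 170 169 170 170 169 169 169 169 169 170 169 168 168 168]
[[46.4, -29.0, -28.0], [46.4, 32.9, -28.0], [-36.8, -29.9, -28.0], [-36.9, 33.0, -28.0]]
[[46.9, -28.4, -30.0], [46.8, 32.4, -30.0], [-34.9, -29.4, -30.0], [-35.0, 32.5, -30.0]]
[[47.3, -27.9, -32.0], [47.3, 31.8, -32.0], [-33.1, -28.8, -32.0], [-33.1, 31.9, -32.0]]
(array([576.3, -19. ]), array([62. , 85.6, 62.6, 86.1]), np.float64(156.13))
```

>>> play_rows([
  {"dp": [0,-0.9,0],"turn": [0.04,0.05,0],"fingers": 1},
  {"dp": [0,-0.9,0],"turn": [0.04,0.04,0],"fingers": 1},
  {"dp": [0,-0.9,0],"turn": [0,0,0],"fingers": 1},
  {"dp": [0,-0.9,0],"turn": [0,0,0],"fingers": 1},
  {"dp": [0,-0.9,0],"turn": [0,0,0],"fingers": 1},
])

```text
clock: 4.1
eef_pos: [595.4, 45.4, 245.2]
tcp_rot: [-3.135, -0.009, 2.844]
contact_force: [0.4, -0.4, -0.2]
opening: 0.718
grasp_force: 44.4
```

>>> play_rows([
  {"dp": [-0.05,-0.9,0],"turn": [0,0,0],"fingers": 1},
  {"dp": [-0.03,-0.9,0],"turn": [0,0,0.58],"fingers": 1},
  {"dp": [0,0,0],"turn": [0,0,0.58],"fingers": 1},
  {"dp": [0,0,0],"turn": [0,0,0],"fingers": 1},
  {"dp": [0,0,0],"turn": [0,0,0],"fingers": 1},
])

```text
clock: 4.52
eef_pos: [578.6, -23.0, 246.4]
tcp_rot: [-3.135, -0.007, 2.723]
contact_force: [0.2, 0.0, -0.9]
opening: 0.721
grasp_force: 44.5
```

```bash
python3 - <<'E'
from h import *
go(580.6,-23,245,155.9)
a=grab('scene');b=grab('side')
c=lambda f,u:cv2.resize(f['pixels'][u[1]-60:u[1]+40,u[0]-50:u[0]+50],(400,400),interpolation=cv2.INTER_CUBIC)
cv2.imwrite('pics/p1.png',np.hstack([c(a,(301,187)),c(b,(319,192))])[:,:,::-1])
E
```

```text
t 4.52 tcp [578.6 -23.  246.4] rot [-179.64   -0.4   156.04] dp40 [-0.046  0.022  0.034] turn6 [-0.061 -0.067  0.023] F [ 0.2  0.  -0.9] grip 44.5 open 0.721 q6 -1.19
```

>>> play_rows([
  {"dp": [-0.04,0.02,0.95],"turn": [-0.03,-0.03,0],"fingers": 1},
  {"dp": [0,0,0.95],"turn": [0,0,0],"fingers": 1},
  {"dp": [0,0,0.95],"turn": [0,0,0],"fingers": 1},
  {"dp": [0,0,0.2],"turn": [0,0,0],"fingers": 1},
  {"dp": [0,0,0.2],"turn": [0,0,0],"fingers": 1},
])

```text
clock: 5.03
eef_pos: [579.6, -22.2, 116.0]
tcp_rot: [-3.138, -0.005, 2.725]
contact_force: [0.9, 0.4, -0.3]
opening: 0.716
grasp_force: 44.5
```

>>> play_rows([
  {"dp": [0,0,0.2],"turn": [0,0,0],"fingers": 1},
  {"dp": [0,0,0.2],"turn": [0,0,0],"fingers": 1},
  {"dp": [0,0,0],"turn": [0,0,0],"fingers": 1},
])

```text
clock: 5.28
eef_pos: [581.0, -23.0, 101.7]
tcp_rot: [-3.139, -0.001, 2.723]
contact_force: [-0.0, 0.2, -1.4]
opening: 0.719
grasp_force: 44.5
```

>>> play_rows([
  {"dp": [0,0,0.15],"turn": [0,0,0],"fingers": 1},
  {"dp": [0,0,0.15],"turn": [0,0,0],"fingers": 1},
  {"dp": [0,0,0],"turn": [0,0,0],"fingers": 1},
])

```text
clock: 5.53
eef_pos: [580.3, -23.3, 89.2]
tcp_rot: [-3.139, -0.002, 2.723]
contact_force: [-0.4, -0.0, -1.5]
opening: 0.714
grasp_force: 44.5
```

>>> play_rows([
  {"dp": [0,0,0.1],"turn": [0,0,0],"fingers": 1},
  {"dp": [0,0,0],"turn": [0,0,0],"fingers": 1},
])

```text
clock: 5.7
eef_pos: [580.4, -23.3, 85.4]
tcp_rot: [-3.139, -0.002, 2.723]
contact_force: [0.4, 0.9, -1.0]
opening: 0.715
grasp_force: 44.5
```

>>> play_rows([
  {"dp": [0,0,0.05],"turn": [0,0,0],"fingers": 1},
  {"dp": [0,0,0],"turn": [0,0,0],"fingers": 1},
])

```text
clock: 5.87
eef_pos: [580.5, -23.3, 83.6]
tcp_rot: [-3.139, -0.002, 2.723]
contact_force: [-0.6, 0.4, -1.5]
opening: 0.716
grasp_force: 44.5
```

>>> play_rows([
  {"dp": [0,0,0.05],"turn": [0,0,0],"fingers": 1},
  {"dp": [0,0,0],"turn": [0,0,0],"fingers": 1},
])

```text
clock: 6.03
eef_pos: [580.9, -23.2, 81.7]
tcp_rot: [-3.139, -0.001, 2.723]
contact_force: [0.1, -0.2, -0.5]
opening: 0.72
grasp_force: 44.6
```

>>> play_rows([
  {"dp": [0,0,0.05],"turn": [0,0,0],"fingers": 1},
  {"dp": [0,0,0],"turn": [0,0,0],"fingers": 1},
])

```text
clock: 6.2
eef_pos: [581.7, -22.7, 81.3]
tcp_rot: [-3.141, 0.0, 2.722]
contact_force: [-2.0, 3.3, 13.7]
opening: 0.717
grasp_force: 46.1
```

>>> play_rows([
  {"dp": [0,0,0],"turn": [0,0,0],"fingers": 0.7},
  {"dp": [0,0,0],"turn": [0,0,0],"fingers": 0},
  {"dp": [0,0,0],"turn": [0,0,0],"fingers": 0},
  {"dp": [0,0,0],"turn": [0,0,0],"fingers": 0},
])

```text
clock: 6.53
eef_pos: [580.5, -23.3, 79.6]
tcp_rot: [-3.139, -0.002, 2.723]
contact_force: [-0.7, 0.0, -0.5]
opening: 0.998
grasp_force: 0.0
```

>>> play_rows([
  {"dp": [0,0,-0.3],"turn": [0,0,0],"fingers": 0},
  {"dp": [0,0,-1],"turn": [0,0,0],"fingers": 0},
  {"dp": [0,0,-1],"turn": [0,0,0],"fingers": 0},
  {"dp": [0,0,-1],"turn": [0,0,0],"fingers": 0},
  {"dp": [0,0,-1],"turn": [0,0,0],"fingers": 0},
])

```text
clock: 6.95
eef_pos: [580.5, -23.0, 254.3]
tcp_rot: [-3.139, -0.002, 2.722]
contact_force: [0.6, -0.5, 0.2]
opening: 0.997
grasp_force: 0.0
```

```bash
python3 - <<'E'
from h import *
go(480.7,-266.5,231,34.2)
import pickle
F={n:grab(n,n+'4.png') for n in('wrist','scene','side')};pickle.dump(F,open('F4.pkl','wb'))
c=lambda f,u:cv2.resize(f['pixels'][u[1]-40:u[1]+40,u[0]-40:u[0]+40],(400,400),interpolation=cv2.INTER_CUBIC)
g=F['wrist']['pixels'][90:290,220:420]
cv2.imwrite('pics/p2.png',np.hstack([cv2.resize(g,(400,400),interpolation=cv2.INTER_CUBIC),c(F['side'],(319,185))])[:,:,::-1])
E
```

```text
t 6.95 tcp [580.5 -23.  254.3] rot [-1.7984e+02 -9.0000e-02  1.5599e+02] dp40 [-0.2   -6.574  0.6  ] turn6 [-3.1000e-02  2.0000e-02  2.0298e+01] F [ 0.6 -0.5  0.2] grip 0.0 open 0.997 q6 -1.19
```

View pics/p2.png

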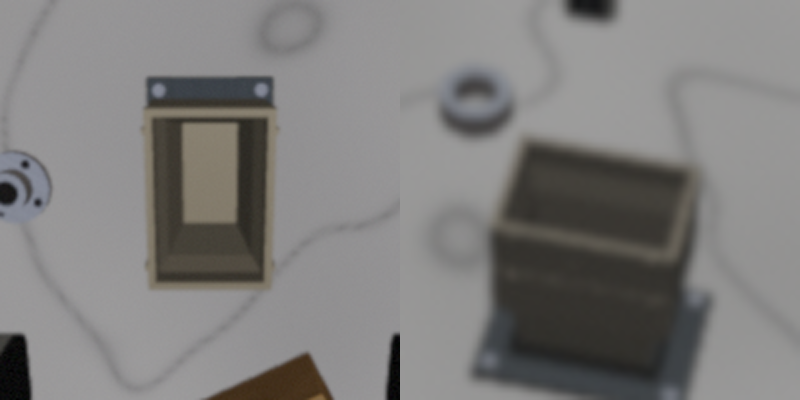

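The stack side view shows the collar seated flush, and the contact came at the predicted height. The wrist view shows the mouth centred. Next is tub B.

>>> play_rows([
  {"dp": [-0.03,-0.94,0.08],"turn": [0,0,0],"fingers": 0},
  {"dp": [-0.03,-0.94,0.08],"turn": [0,0,0],"fingers": 0},
  {"dp": [-0.03,-0.94,0.08],"turn": [0,0,0],"fingers": 0},
  {"dp": [-0.03,-0.94,0.08],"turn": [0,0,0],"fingers": 0},
  {"dp": [-0.03,-0.94,0.08],"turn": [0,0,0],"fingers": 0},
])

```text
clock: 7.52
eef_pos: [508.2, -198.2, 235.2]
tcp_rot: [-3.139, -0.003, 2.723]
contact_force: [0.7, 0.0, -0.2]
opening: 0.996
grasp_force: 0.0
```

>>> play_rows([
  {"dp": [-0.03,-0.94,0.1],"turn": [0,0,0],"fingers": 0},
  {"dp": [-0.02,-0.94,0.1],"turn": [0,0,0],"fingers": 0},
  {"dp": [0,0,0],"turn": [0,0,-0.97],"fingers": 0},
  {"dp": [0,0,0],"turn": [0,0,-0.97],"fingers": 0},
  {"dp": [0,0,0],"turn": [0,0,-0.97],"fingers": 0},
])

```text
clock: 7.93
eef_pos: [479.8, -267.2, 227.2]
tcp_rot: [-3.14, -0.004, 3.03]
contact_force: [-0.2, 0.3, 0.3]
opening: 1.001
grasp_force: 0.0
```

>>> play_rows([
  {"dp": [0,0,0],"turn": [0,0,-0.97],"fingers": 0},
  {"dp": [0,0,0],"turn": [0,0,-0.97],"fingers": 0},
  {"dp": [0,0,0],"turn": [0,0,-0.97],"fingers": 0},
  {"dp": [0,0,0],"turn": [0,0,-0.97],"fingers": 0},
  {"dp": [0,0,0],"turn": [0,0,-0.97],"fingers": 0},
])

```text
clock: 8.35
eef_pos: [480.3, -266.3, 227.3]
tcp_rot: [3.141, -0.004, -2.743]
contact_force: [0.3, -0.5, -0.1]
opening: 1.0
grasp_force: 0.0
```

>>> play_rows([
  {"dp": [0,0,0],"turn": [0,0,-0.97],"fingers": 0},
  {"dp": [0,0,0],"turn": [0,0,-0.97],"fingers": 0},
  {"dp": [0,0,0],"turn": [0,0,0],"fingers": 0},
  {"dp": [0,0,0],"turn": [0,0,0],"fingers": 0},
])

```text
clock: 8.68
eef_pos: [480.5, -266.4, 227.7]
tcp_rot: [3.14, -0.004, -2.548]
contact_force: [-0.4, -0.4, -0.4]
opening: 0.996
grasp_force: 0.0
```

```bash
python3 - <<'E'
from h import *
import pickle
F=pickle.load(open('F4.pkl','rb'))
print('stack',quad(onz(F['wrist'],np.array([(143,108),(274,108),(272,288),(149,289)])/2-.25+[220,90],111)))
go(480.7,-266.5,231,214.2)
f=grab('wrist','w5.png')
g=f['pixels']; u=proj(f,[[480.7,-266.5,75]])[0].astype(int); print(u)
sub=g[u[1]-55:u[1]+56:5,u[0]-50:u[0]+51:5]
hsv=cv2.cvtColor(g,cv2.COLOR_RGB2HSV); print('marble',hsv[u[1]-52,u[0]-48],'hsv')
m=(hsv[...,1]>50).astype(np.uint8); m[:u[1]-70]=0;m[u[1]+70:]=0;m[:,:u[0]-60]=0;m[:,u[0]+60:]=0
n,l,s,c=cv2.connectedComponentsWithStats(m);print(s[1:][s[1:,4]>200])
k=1+np.argmax(s[1:,4]);pts=np.argwhere(l==k)[:,::-1].astype(np.float32);b=cv2.boxPoints(cv2.minAreaRect(pts))
print(b.round(1).tolist(),quad(onz(f,b,75)))
cv2.imwrite('pics/w5c.png',cv2.resize(g[u[1]-75:u[1]+75,u[0]-75:u[0]+75],(600,600),interpolation=cv2.INTER_CUBIC)[:,:,::-1])
E
```

```text
stack (array([578.5, -21.1]), array([60.5, 89.2, 61.9, 89.8]), np.float64(156.61))
t 8.68 tcp [ 480.5 -266.4  227.7] rot [ 179.93   -0.22 -145.99] dp40 [-0.001 -0.004 -0.083] turn6 [ 0.012 -0.036 -0.031] F [-0.4 -0.4 -0.4] grip 0.0 open 0.996 q6 -2.67
[322 190]
marble [165   3 150] hsv
[[ 296  148   57   81 1419]]
[[296.0, 148.0], [352.0, 148.0], [352.0, 228.0], [296.0, 228.0]] (array([ 479., -266.]), array([53.6, 81.6, 57.8, 81.6]), np.float64(33.99))
```

Tub B's inner mouth measures 82×56 at (479,-266), yaw 34.0°, which agrees with the fixed cameras. Descending and gripping.

>>> play_rows([
  {"dp": [0.02,0,0.95],"turn": [0,0,0],"fingers": 0},
  {"dp": [0,0,0.95],"turn": [0,0,0],"fingers": 0},
  {"dp": [0,0,0.95],"turn": [0,0,0],"fingers": 0},
  {"dp": [0,0,0.95],"turn": [0,0,0],"fingers": 0},
  {"dp": [0,0,0.6],"turn": [0,0,0],"fingers": 0},
])

```text
clock: 9.15
eef_pos: [478.3, -266.5, 49.0]
tcp_rot: [3.139, -0.005, -2.548]
contact_force: [-0.2, 1.0, 0.2]
opening: 1.001
grasp_force: 0.0
```

>>> play_rows([
  {"dp": [0,0,0.26],"turn": [0,0,0],"fingers": 0},
  {"dp": [0,0,0],"turn": [0,0,0],"fingers": 0},
  {"dp": [0,0,0],"turn": [0,0,0],"fingers": 0},
])

```text
clock: 9.4
eef_pos: [480.3, -267.6, 42.4]
tcp_rot: [-3.142, -0.003, -2.546]
contact_force: [0.3, 0.2, 2.6]
opening: 1.001
grasp_force: 0.0
```

```bash
python3 - <<'E'
from h import *
go(479.5,-266.3,41,214)
f=grab('wrist','w6.png');g=cv2.cvtColor(f['pixels'],cv2.COLOR_RGB2GRAY).astype(int)
print(g[240,190:270:2],g[240,370:450:2]); print(g[170:225:1,322])
E
```

```text
t 9.4 tcp [ 480.3 -267.6   42.4] rot [-180.     -0.18 -145.88] dp40 [-0.002  0.038  0.035] turn6 [-0.    -0.03   0.021] F [0.3 0.2 2.6] grip 0.0 open 1.001 q6 -2.67
[139 137 141 148 151 152 154 154 155 157 156 156 157 157 156 157 157 156
 157 157 157 158 157 156 157 158 158 158 157 138 122 123 122 122  96  52
  51  54  66  76] [ 44  48  51  49  49  50  48  51  51  43  37  38  39  78 127 128 129 128
 135 153 152 151 151 152 152 152 151 151 150 150 151 148 148 148 147 145
 145 144 143 142]
[140 137 126  99  61  46  42  44  41  44  43  43  44  43  45  40  51  75
 106 123 126 126 126 127 127 126 127 127 128 127 128 127 128 127 127 127
 128 127 126 128 127 126 127 126 127 126 127 126 127 125 127 125 125 125
 125]
```

>>> play_rows([
  {"dp": [0,0.02,0],"turn": [0,0,0],"fingers": 1},
  {"dp": [0,0,0],"turn": [0,0,0],"fingers": 1},
  {"dp": [0,0,0],"turn": [0,0,0],"fingers": 1},
  {"dp": [0,0,0],"turn": [0,0,0],"fingers": 1},
  {"dp": [0,0,0],"turn": [0,0,0],"fingers": 1},
], force=40)

```text
clock: 9.87
eef_pos: [480.5, -267.2, 43.8]
tcp_rot: [-3.139, -0.002, -2.545]
contact_force: [-1.8, 1.2, 7.5]
opening: 0.72
grasp_force: 42.4
```

>>> play_rows([
  {"dp": [0,0,0],"turn": [0,0,0],"fingers": 1},
  {"dp": [0,0,0],"turn": [0,0,0],"fingers": 1},
])

```text
clock: 10.03
eef_pos: [480.5, -267.2, 43.8]
tcp_rot: [-3.139, -0.002, -2.545]
contact_force: [-1.8, 1.6, 7.8]
opening: 0.719
grasp_force: 42.4
```

>>> play_rows([
  {"dp": [0,0,-0.3],"turn": [0,0,0],"fingers": 1},
  {"dp": [0,0,-0.8],"turn": [0,0,0],"fingers": 1},
  {"dp": [0,0,-1],"turn": [0,0,0],"fingers": 1},
  {"dp": [0,0,-1],"turn": [0,0,0],"fingers": 1},
  {"dp": [0,0,-1],"turn": [0,0,0],"fingers": 1},
])

```text
clock: 10.45
eef_pos: [479.6, -266.3, 209.2]
tcp_rot: [-3.141, -0.003, -2.545]
contact_force: [1.4, -0.2, -1.0]
opening: 0.715
grasp_force: 44.3
```

>>> play_rows([
  {"dp": [0,0,-1],"turn": [0,0,0],"fingers": 1},
  {"dp": [0,0,0],"turn": [0,0,0],"fingers": 1},
  {"dp": [0,0,0],"turn": [0,0,0],"fingers": 1},
])

```text
clock: 10.7
eef_pos: [481.4, -267.2, 250.0]
tcp_rot: [-3.135, 0.0, -2.545]
contact_force: [0.0, 0.5, -1.7]
opening: 0.719
grasp_force: 44.5
```

```bash
python3 - <<'E'
from h import *
go(580.6,-23,245,156.3)
f=grab('wrist','w7.png');g=cv2.cvtColor(f['pixels'],cv2.COLOR_RGB2GRAY).astype(int)
a=g[195,200:440]; print('row195',[(200+i,int(a[i])) for i in range(0,240,1) if abs(a[min(i+2,239)]-a[max(i-2,0)])>35])
for c in (270,325,380):
  a=g[150:230,c]; print(c,[(150+i,int(a[i])) for i in range(80) if abs(a[min(i+1,79)]-a[max(i-1,0)])>18])
print(held(f,[(246,184),(404,184)],29.5).tolist())
E
```

```text
t 10.7 tcp [ 481.4 -267.2  250. ] rot [-179.64    0.   -145.81] dp40 [-5.481  3.657  0.102] turn6 [-0.055  0.031  9.648] F [ 0.   0.5 -1.7] grip 44.5 open 0.719 q6 -2.67
row195 []
270 [(170, 147), (171, 127), (172, 81), (173, 47), (184, 57), (185, 86), (186, 113), (195, 122), (196, 105), (197, 85)]
325 [(170, 159), (171, 142), (172, 102), (173, 60), (184, 50), (185, 70), (186, 105), (187, 126)]
380 [(171, 146), (172, 118), (173, 71), (174, 48), (185, 62), (186, 99), (187, 128), (196, 119), (197, 88), (198, 61)]
[[45.6, -30.3, -29.5], [45.7, 31.0, -29.5]]
```

>>> play_rows([
  {"dp": [0,0,0],"turn": [0,0,0.963],"fingers": 1},
  {"dp": [0,0,0],"turn": [0,0,0.963],"fingers": 1},
  {"dp": [0,0,0],"turn": [0,0,0.963],"fingers": 1},
  {"dp": [0,0,0],"turn": [0,0,0.963],"fingers": 1},
  {"dp": [0,0,0],"turn": [0,0,0.963],"fingers": 1},
])

```text
clock: 11.17
eef_pos: [478.9, -265.8, 244.3]
tcp_rot: [3.141, -0.005, -3.054]
contact_force: [0.4, -0.4, -1.4]
opening: 0.719
grasp_force: 44.3
```

>>> play_rows([
  {"dp": [0,0,0],"turn": [0,0,0.963],"fingers": 1},
  {"dp": [0,0,0],"turn": [0,0,0.963],"fingers": 1},
  {"dp": [0,0,0],"turn": [0,0,0.963],"fingers": 1},
  {"dp": [0,0,0],"turn": [0,0,0.963],"fingers": 1},
  {"dp": [0,0,0],"turn": [0,0,0.963],"fingers": 1},
])

```text
clock: 11.58
eef_pos: [478.9, -265.8, 244.2]
tcp_rot: [-3.139, -0.005, 2.725]
contact_force: [0.7, 0.8, -0.4]
opening: 0.714
grasp_force: 44.3
```

>>> play_rows([
  {"dp": [0.03,0.94,0],"turn": [0,0,0],"fingers": 1},
  {"dp": [0.03,0.94,0],"turn": [0,0,0],"fingers": 1},
  {"dp": [0.03,0.94,0],"turn": [0,0,0],"fingers": 1},
  {"dp": [0.03,0.94,0],"turn": [0,0,0],"fingers": 1},
  {"dp": [0.03,0.94,0],"turn": [0,0,0],"fingers": 1},
])

```text
clock: 12.0
eef_pos: [548.9, -89.9, 243.8]
tcp_rot: [-3.138, -0.005, 2.729]
contact_force: [2.0, 0.1, -0.3]
opening: 0.715
grasp_force: 44.4
```

>>> play_rows([
  {"dp": [0.03,0.94,0],"turn": [0,0,0],"fingers": 1},
  {"dp": [0.03,0.94,0],"turn": [0,0,0],"fingers": 1},
  {"dp": [0,0,0],"turn": [0,0,0],"fingers": 1},
  {"dp": [0,0,0],"turn": [0,0,0],"fingers": 1},
])

```text
clock: 12.33
eef_pos: [577.0, -20.0, 243.5]
tcp_rot: [-3.138, -0.005, 2.733]
contact_force: [-0.6, -0.3, -0.6]
opening: 0.716
grasp_force: 44.4
```

```bash
python3 -c "
from h import *
go(578.7,-22.3,160,156.5)"
```

```text
t 12.33 tcp [577.  -20.  243.5] rot [-179.78   -0.26  156.6 ] dp40 [-0.072 -0.028  2.088] turn6 [-0.037 -0.043  0.017] F [-0.6 -0.3 -0.6] grip 44.4 open 0.716 q6 -1.2
```

>>> play_rows([
  {"dp": [-0.07,-0.03,0.95],"turn": [0,0,0],"fingers": 1},
  {"dp": [0,0,0.95],"turn": [0,0,0],"fingers": 1},
  {"dp": [0,0,0.4],"turn": [0,0,0],"fingers": 1},
  {"dp": [0,0,0.3],"turn": [0,0,0],"fingers": 1},
  {"dp": [0,0,0.2],"turn": [0,0,0],"fingers": 1},
])

```text
clock: 12.75
eef_pos: [578.0, -25.3, 131.3]
tcp_rot: [-3.138, -0.004, 2.729]
contact_force: [0.3, -0.5, -1.4]
opening: 0.716
grasp_force: 44.4
```

>>> play_rows([
  {"dp": [0,0,0.2],"turn": [0,0,0],"fingers": 1},
  {"dp": [0,0,0.1],"turn": [0,0,0],"fingers": 1},
  {"dp": [0,0,0],"turn": [0,0,0],"fingers": 1},
])

```text
clock: 13.0
eef_pos: [579.5, -24.6, 121.2]
tcp_rot: [-3.139, -0.002, 2.73]
contact_force: [-0.3, -0.7, -0.5]
opening: 0.717
grasp_force: 44.4
```

>>> play_rows([
  {"dp": [0,0,0.1],"turn": [0,0,0],"fingers": 1},
  {"dp": [0,0,0],"turn": [0,0,0],"fingers": 1},
])

```text
clock: 13.17
eef_pos: [579.8, -24.3, 117.6]
tcp_rot: [-3.139, -0.001, 2.73]
contact_force: [-0.2, -0.1, -0.2]
opening: 0.72
grasp_force: 44.4
```

>>> play_rows([
  {"dp": [0.02,0.04,0.08],"turn": [0,0,0],"fingers": 1},
  {"dp": [0,0,0],"turn": [0,0,0],"fingers": 1},
])

```text
clock: 13.33
eef_pos: [579.4, -22.3, 114.1]
tcp_rot: [-3.139, -0.001, 2.73]
contact_force: [0.0, -0.3, -1.0]
opening: 0.718
grasp_force: 44.4
```

>>> play_rows([
  {"dp": [0,0,0.06],"turn": [0,0,0],"fingers": 1},
  {"dp": [0,0,0],"turn": [0,0,0],"fingers": 1},
])

```text
clock: 13.5
eef_pos: [579.3, -22.4, 111.5]
tcp_rot: [-3.139, -0.002, 2.73]
contact_force: [0.2, 0.5, -0.8]
opening: 0.718
grasp_force: 44.4
```

>>> play_rows([
  {"dp": [0,0,0.05],"turn": [0,0,0],"fingers": 1},
  {"dp": [0,0,0],"turn": [0,0,0],"fingers": 1},
])

```text
clock: 13.67
eef_pos: [579.6, -22.6, 109.9]
tcp_rot: [-3.139, -0.001, 2.73]
contact_force: [-0.4, -0.0, 0.3]
opening: 0.718
grasp_force: 44.5
```

>>> play_rows([
  {"dp": [0,0,0.05],"turn": [0,0,0],"fingers": 1},
  {"dp": [0,0,0],"turn": [0,0,0],"fingers": 1},
])

```text
clock: 13.83
eef_pos: [579.9, -22.6, 109.7]
tcp_rot: [-3.139, -0.0, 2.73]
contact_force: [-6.5, 0.6, 20.4]
opening: 0.72
grasp_force: 47.1
```

>>> play_rows([
  {"dp": [0,0,0],"turn": [0,0,0],"fingers": 0.7},
  {"dp": [0,0,0],"turn": [0,0,0],"fingers": 0},
  {"dp": [0,0,0],"turn": [0,0,0],"fingers": 0},
  {"dp": [0,0,0],"turn": [0,0,0],"fingers": 0},
])

```text
clock: 14.17
eef_pos: [579.3, -22.6, 107.6]
tcp_rot: [-3.139, -0.001, 2.73]
contact_force: [0.5, -0.6, 0.3]
opening: 0.995
grasp_force: 0.0
```

>>> play_rows([
  {"dp": [0,0,-0.3],"turn": [0,0,0],"fingers": 0},
  {"dp": [0,0,-1],"turn": [0,0,0],"fingers": 0},
  {"dp": [0,0,-1],"turn": [0,0,0],"fingers": 0},
  {"dp": [0,0,-1],"turn": [0,0,0],"fingers": 0},
  {"dp": [0,0,0],"turn": [0,0,0],"fingers": 0},
])

```text
clock: 14.58
eef_pos: [583.8, -22.5, 248.6]
tcp_rot: [3.14, 0.01, 2.73]
contact_force: [1.3, 0.3, 0.5]
opening: 0.999
grasp_force: 0.0
```

```bash
python3 - <<'E'
from h import *
import pickle
go(616.3,-245.1,200,172.2)
f=grab('wrist','w8.png');pickle.dump(f,open('w8.pkl','wb'))
p=proj(f,[[578.7,-22.3,141]])[0].astype(int)
hsv=cv2.cvtColor(f['pixels'],cv2.COLOR_RGB2HSV).astype(int)
print(p);print([(i,tuple(hsv[p[1],i,1:].tolist())) for i in range(p[0]-70,p[0]-20,2)])
v=hsv[...,2]
print('row',[(i,int(v[p[1],i])) for i in range(p[0]-80,p[0]+80) if abs(v[p[1],i+1]-v[p[1],i-1])>14])
print('col',[(i,int(v[i,p[0]])) for i in range(p[1]-100,p[1]+90) if abs(v[i+1,p[0]]-v[i-1,p[0]])>14])
E
```

```text
t 14.58 tcp [583.8 -22.5 248.6] rot [179.9    0.56 156.41] dp40 [-2.961 -4.777  1.235] turn6 [ 0.004  0.095 -2.632] F [1.3 0.3 0.5] grip 0.0 open 0.999 q6 -1.2
[320 197]
[(250, (2, 151)), (252, (2, 150)), (254, (2, 150)), (256, (2, 151)), (258, (2, 150)), (260, (0, 150)), (262, (2, 151)), (264, (3, 151)), (266, (2, 150)), (268, (3, 151)), (270, (2, 150)), (272, (2, 149)), (274, (0, 149)), (276, (3, 150)), (278, (3, 150)), (280, (2, 149)), (282, (3, 149)), (284, (3, 148)), (286, (34, 134)), (288, (45, 131)), (290, (51, 100)), (292, (45, 63)), (294, (47, 70)), (296, (43, 72)), (298, (55, 69))]
row [(289, 125), (290, 100), (291, 70), (306, 67), (307, 90), (308, 115), (335, 126), (336, 115), (337, 88), (338, 55), (352, 51), (353, 73), (354, 111), (355, 129)]
col [(123, 133), (124, 94), (125, 74), (134, 68), (140, 58), (141, 70), (142, 102), (143, 129), (146, 125), (147, 103), (148, 66), (149, 63), (150, 101), (151, 128), (204, 120), (205, 100), (206, 79), (234, 72), (235, 60), (239, 62), (240, 81), (241, 106), (242, 122), (245, 139), (285, 149), (286, 133)]
```

```bash
cat >> h.py <<'E'
def blob(f,uv,z,w=80,vmin=95,smin=18):
    g=cv2.cvtColor(f['pixels'],cv2.COLOR_RGB2HSV); u,v=np.array(uv,int)
    y0,x0=max(v-w,0),max(u-w,0)
    m=((g[...,1]>smin)&(g[...,2]>vmin)).astype(np.uint8)[y0:v+w,x0:u+w]
    n,l,s,_=cv2.connectedComponentsWithStats(m);k=1+np.argmax(s[1:,2]*s[1:,3])
    c=max(cv2.findContours((l==k).astype(np.uint8),cv2.RETR_EXTERNAL,cv2.CHAIN_APPROX_NONE)[0],key=len).reshape(-1,2)
    X=onz(f,c+[x0,y0],z)[:,:2].astype(np.float32)
    (cx,cy),(a,b),t=cv2.minAreaRect(X); t=t if a>b else t+90
    print('blob',s[k].tolist(),np.round([cx,cy],1),'size',np.round([a,b],1),'yaw',round(t%180,2))
E
python3 - <<'E'
from h import *
import pickle
f=pickle.load(open('w8.pkl','rb'))
blob(f,(320,197),141)
E
```

```text
blob [43, 25, 79, 104, 1657] [578.2 -21.1] size [64.3 90.5] yaw 156.15
```

>>> play_rows([
  {"dp": [-0.5,-0.8,0.1],"turn": [0,0,0],"fingers": 0},
  {"dp": [-0.5,-0.8,0.2],"turn": [0,0,0],"fingers": 0},
  {"dp": [-0.5,-0.8,0.2],"turn": [0,0,0],"fingers": 0},
  {"dp": [-0.5,-0.8,0.2],"turn": [0,0,0],"fingers": 0},
  {"dp": [-0.5,-0.8,0.2],"turn": [0,0,0],"fingers": 0},
])

```text
clock: 15.05
eef_pos: [606.7, -210.5, 203.0]
tcp_rot: [-3.139, -0.003, 2.73]
contact_force: [0.6, 0.8, 0.2]
opening: 1.002
grasp_force: 0.0
```

>>> play_rows([
  {"dp": [-0.46,-0.78,0.3],"turn": [0,0,0],"fingers": 0},
  {"dp": [0,0,0],"turn": [0,0,-0.9],"fingers": 0},
  {"dp": [0,0,0],"turn": [0,0,-0.9],"fingers": 0},
  {"dp": [0,0,0],"turn": [0,0,-0.83],"fingers": 0},
  {"dp": [0,0,0],"turn": [0,0,0],"fingers": 0},
])

```text
clock: 15.47
eef_pos: [610.8, -245.2, 191.0]
tcp_rot: [-3.14, -0.004, 3.009]
contact_force: [0.4, 0.7, -0.3]
opening: 1.0
grasp_force: 0.0
```

```bash
python3 - <<'E'
from h import *
import pickle
go(616.3,-245.1,200,172.2)
f=grab('wrist','w9.png');pickle.dump(f,open('w9.pkl','wb'))
p=proj(f,[[616.3,-245.1,20]])[0];print(p)
blob(f,p,20)
E
```

```text
t 15.47 tcp [ 610.8 -245.2  191. ] rot [-179.91   -0.23  172.38] dp40 [-0.134  0.02  -0.226] turn6 [-0.016 -0.038  0.029] F [ 0.4  0.7 -0.3] grip 0.0 open 1.0 q6 -1.82
[324.1079181  192.01596948]
blob [50, 35, 60, 83, 4794] [ 613.6 -245.1] size [61.9 88.9] yaw 172.42
```

View pics/w9.png

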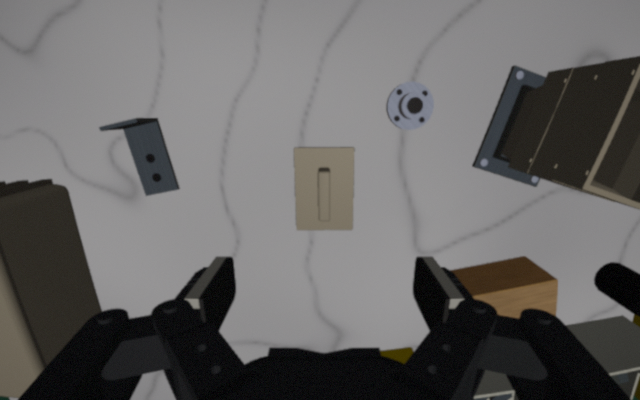

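The lid's flange is centred at (324,189) with its rib at (323,195), and size 62×89 matches. From this frame I'll also check the fingertip height from the pad corners at about (233,258) and (416,258).

```bash
python3 - <<'E'
from h import *
f=grab('wrist')
for h in(0,5,9,13,17,21): print(h,held(f,[(233,259),(415,259)],h).tolist())
go(614.5,-245.2,24,172.3)
E
```

```text
0 [[1.4, -46.1, 0.0], [1.6, 48.1, 0.0]]
5 [[3.9, -44.5, -5.0], [4.1, 46.4, -5.0]]
9 [[5.9, -43.1, -9.0], [6.1, 45.1, -9.0]]
13 [[8.0, -41.8, -13.0], [8.1, 43.8, -13.0]]
17 [[10.0, -40.5, -17.0], [10.1, 42.5, -17.0]]
21 [[12.0, -39.2, -21.0], [12.1, 41.2, -21.0]]
t 15.57 tcp [ 611.2 -244.8  191.5] rot [-179.89   -0.18  172.02] dp40 [-0.097  0.01   4.187] turn6 [-0.018 -0.03  -0.046] F [-0.2  1.  -0.3] grip 0.0 open 0.998 q6 -1.81
```

>>> play_rows([
  {"dp": [-0.09,-0.01,0.95],"turn": [0,0,0],"fingers": 0},
  {"dp": [0,0,0.95],"turn": [0,0,0],"fingers": 0},
  {"dp": [0,0,0.95],"turn": [0,0,0],"fingers": 0},
  {"dp": [0,0,0.8],"turn": [0,0,0],"fingers": 0},
  {"dp": [0,0,0.4],"turn": [0,0,0],"fingers": 0},
])

```text
clock: 15.98
eef_pos: [612.2, -244.8, 25.7]
tcp_rot: [-3.141, -0.007, 3.003]
contact_force: [-0.1, 0.1, 1.0]
opening: 1.0
grasp_force: 0.0
```

>>> play_rows([
  {"dp": [0,0,0],"turn": [0,0,0],"fingers": 0},
  {"dp": [0,0,0],"turn": [0,0,0],"fingers": 0},
])

```text
clock: 16.15
eef_pos: [614.2, -245.7, 29.4]
tcp_rot: [-3.14, -0.004, 3.004]
contact_force: [0.4, -0.9, -0.7]
opening: 1.003
grasp_force: 0.0
```

```bash
python3 - <<'E'
from h import *
go(614.5,-245.2,25,172.3)
f=grab('wrist');p=proj(f,[[614,-245,20]])[0];print(p)
blob(f,p,20,110)
E
```

```text
t 16.15 tcp [ 614.2 -245.7   29.4] rot [-179.9    -0.23  172.11] dp40 [-0.007  0.014  0.11 ] turn6 [-0.016 -0.039 -0.032] F [ 0.4 -0.9 -0.7] grip 0.0 open 1.003 q6 -1.81
[323.21378037 253.08887753]
blob [50, 28, 121, 153, 16322] [ 614.2 -244.8] size [61.6 90.7] yaw 172.72
```

Lid measured at (614.2,-244.8), size 61.6×90.7, directly under the tool. Closing on the rib.

>>> play_rows([
  {"dp": [0,0,0.1],"turn": [0,0,-0.06],"fingers": 1},
  {"dp": [0,0,0],"turn": [0,0,0],"fingers": 1},
  {"dp": [0,0,0],"turn": [0,0,0],"fingers": 1},
  {"dp": [0,0,0],"turn": [0,0,0],"fingers": 1},
  {"dp": [0,0,0],"turn": [0,0,0],"fingers": 1},
], force=40)

```text
clock: 16.62
eef_pos: [615.0, -246.3, 26.8]
tcp_rot: [-3.139, -0.001, 3.011]
contact_force: [-0.8, 0.7, 0.5]
opening: 0.303
grasp_force: 0.0
```

>>> play_rows([
  {"dp": [0,0,0],"turn": [0,0,0],"fingers": 1},
  {"dp": [0,0,0],"turn": [0,0,0],"fingers": 1},
  {"dp": [0,0,0],"turn": [0,0,0],"fingers": 1},
  {"dp": [0,0,0],"turn": [0,0,0],"fingers": 1},
  {"dp": [0,0,0],"turn": [0,0,0],"fingers": 1},
])

```text
clock: 17.03
eef_pos: [615.0, -246.3, 26.6]
tcp_rot: [-3.139, -0.002, 3.012]
contact_force: [-0.7, 0.8, 5.2]
opening: 0.133
grasp_force: 39.9
```

>>> play_rows([
  {"dp": [0,0,-0.3],"turn": [0,0,0],"fingers": 1},
  {"dp": [0,0,-0.9],"turn": [0,0,0],"fingers": 1},
  {"dp": [0,0,-1],"turn": [0,0,0],"fingers": 1},
  {"dp": [0,0,-1],"turn": [0,0,0],"fingers": 1},
  {"dp": [0,0,-1],"turn": [0,0,0],"fingers": 1},
])

```text
clock: 17.45
eef_pos: [614.5, -245.6, 196.1]
tcp_rot: [-3.14, -0.003, 3.012]
contact_force: [-0.2, -1.1, -0.8]
opening: 0.13
grasp_force: 39.1
```

>>> play_rows([
  {"dp": [0,0,-1],"turn": [0,0,0],"fingers": 1},
  {"dp": [0,0,0],"turn": [0,0,0.9],"fingers": 1},
  {"dp": [0,0,0],"turn": [0,0,0.9],"fingers": 1},
  {"dp": [0,0,0],"turn": [0,0,0.9],"fingers": 1},
  {"dp": [0,0,0],"turn": [0,0,0],"fingers": 1},
])

```text
clock: 17.87
eef_pos: [614.9, -245.7, 234.8]
tcp_rot: [-3.139, -0.001, 2.725]
contact_force: [0.4, -0.4, -1.3]
opening: 0.131
grasp_force: 39.1
```

```bash
python3 - <<'E'
from h import *
go(578.8,-22.4,240,156.3)
f=grab('wrist')
s=r.sense();z=s['eef_pos'][2]-26.6+20
p=proj(f,[[*s['eef_pos'][:2],z]])[0];print(p)
blob(f,p,z,110)
E
```

```text
t 17.87 tcp [ 614.9 -245.7  234.8] rot [-1.7985e+02 -7.0000e-02  1.5611e+02] dp40 [ 3.086  4.738 -0.139] turn6 [-0.025 -0.012 -0.032] F [ 0.4 -0.4 -1.3] grip 39.1 open 0.131 q6 -1.53
[322.20903866 255.9874166 ]
blob [51, 26, 123, 156, 11793] [ 614.8 -244.6] size [61.7 91.5] yaw 156.11
```

>>> play_rows([
  {"dp": [0.5,0.78,0],"turn": [0,0,0],"fingers": 1},
  {"dp": [0.52,0.79,0],"turn": [0,0,0],"fingers": 1},
  {"dp": [0.52,0.79,0],"turn": [0,0,0],"fingers": 1},
  {"dp": [0.52,0.79,0],"turn": [0,0,0],"fingers": 1},
  {"dp": [0.52,0.79,0],"turn": [0,0,0],"fingers": 1},
])

```text
clock: 18.33
eef_pos: [583.0, -58.5, 233.7]
tcp_rot: [-3.139, -0.002, 2.732]
contact_force: [0.9, 1.0, -0.7]
opening: 0.127
grasp_force: 39.2
```

>>> play_rows([
  {"dp": [0.52,0.79,0],"turn": [0,0,0],"fingers": 1},
  {"dp": [0,0,0.4],"turn": [0,0,0],"fingers": 1},
  {"dp": [0,0,0.4],"turn": [0,0,0],"fingers": 1},
  {"dp": [0,0,0],"turn": [0,0,0],"fingers": 1},
  {"dp": [0,0,0],"turn": [0,0,0],"fingers": 1},
])

```text
clock: 18.75
eef_pos: [576.7, -22.7, 201.3]
tcp_rot: [-3.138, -0.003, 2.731]
contact_force: [0.4, 0.7, -1.1]
opening: 0.131
grasp_force: 39.3
```

```bash
python3 -c "
from h import *
go(578.2,-22.2,170,156.2)"
```

```text
t 18.75 tcp [576.7 -22.7 201.3] rot [-179.8    -0.19  156.49] dp40 [-0.031  0.029  0.782] turn6 [-0.033 -0.032  0.049] F [ 0.4  0.7 -1.1] grip 39.3 open 0.131 q6 -1.2
```

>>> play_rows([
  {"dp": [-0.03,0.03,0.4],"turn": [0,0,0.04],"fingers": 1},
  {"dp": [0,0,0.3],"turn": [0,0,0],"fingers": 1},
  {"dp": [0,0,0.2],"turn": [0,0,0],"fingers": 1},
  {"dp": [0,0,0],"turn": [0,0,0],"fingers": 1},
])

```text
clock: 19.08
eef_pos: [577.8, -22.6, 164.1]
tcp_rot: [-3.138, -0.004, 2.725]
contact_force: [-1.4, 0.9, -0.7]
opening: 0.13
grasp_force: 39.3
```

>>> play_rows([
  {"dp": [0,0,0.08],"turn": [0,0,0],"fingers": 1},
  {"dp": [0,0,0.06],"turn": [0,0,0],"fingers": 1},
  {"dp": [0,0,0],"turn": [0,0,0],"fingers": 1},
])

```text
clock: 19.33
eef_pos: [578.9, -22.4, 160.1]
tcp_rot: [-3.139, -0.001, 2.725]
contact_force: [-0.5, -0.1, -1.4]
opening: 0.127
grasp_force: 39.3
```

>>> play_rows([
  {"dp": [0,0,0.06],"turn": [0,0,0],"fingers": 1},
  {"dp": [0,0,0.06],"turn": [0,0,0],"fingers": 1},
  {"dp": [0,0,0],"turn": [0,0,0],"fingers": 1},
])

```text
clock: 19.58
eef_pos: [578.7, -22.3, 155.1]
tcp_rot: [-3.139, -0.002, 2.725]
contact_force: [-0.0, -0.6, -1.2]
opening: 0.129
grasp_force: 39.3
```

>>> play_rows([
  {"dp": [0,0,0.05],"turn": [0,0,0],"fingers": 1},
  {"dp": [0,0,0.03],"turn": [0,0,0],"fingers": 1},
  {"dp": [0,0,0],"turn": [0,0,0],"fingers": 1},
])

```text
clock: 19.83
eef_pos: [578.7, -22.3, 151.8]
tcp_rot: [-3.139, -0.002, 2.725]
contact_force: [-0.5, -0.3, -1.1]
opening: 0.131
grasp_force: 39.3
```

Almost at the predicted seat of 151.6 mm, without resistance. I'll press slightly and then release.

>>> play_rows([
  {"dp": [0,0,0.04],"turn": [0,0,0],"fingers": 1},
  {"dp": [0,0,0],"turn": [0,0,0],"fingers": 1},
  {"dp": [0,0,0],"turn": [0,0,0],"fingers": 1},
])

```text
clock: 20.08
eef_pos: [579.2, -22.2, 151.5]
tcp_rot: [-3.139, -0.001, 2.725]
contact_force: [-3.0, 0.4, 7.1]
opening: 0.129
grasp_force: 40.6
```

>>> play_rows([
  {"dp": [0,0,0],"turn": [0,0,0],"fingers": 0.5},
  {"dp": [0,0,0],"turn": [0,0,0],"fingers": 0.4},
  {"dp": [0,0,0],"turn": [0,0,0],"fingers": 0.2},
  {"dp": [0,0,0],"turn": [0,0,0],"fingers": 0},
  {"dp": [0,0,0],"turn": [0,0,0],"fingers": 0},
])

```text
clock: 20.5
eef_pos: [578.8, -22.3, 150.4]
tcp_rot: [-3.139, -0.002, 2.725]
contact_force: [-0.4, -0.9, 0.1]
opening: 0.834
grasp_force: 0.0
```

>>> play_rows([
  {"dp": [0,0,0],"turn": [0,0,0],"fingers": 0},
  {"dp": [0,0,-0.3],"turn": [0,0,0],"fingers": 0},
  {"dp": [0,0,-0.8],"turn": [0,0,0],"fingers": 0},
  {"dp": [0,0,-1],"turn": [0,0,0],"fingers": 0},
  {"dp": [0,0,-1],"turn": [0,0,0],"fingers": 0},
])

```text
clock: 20.92
eef_pos: [578.4, -22.0, 276.2]
tcp_rot: [-3.138, -0.003, 2.725]
contact_force: [0.2, -0.1, 0.0]
opening: 1.001
grasp_force: 0.0
```

>>> play_rows([
  {"dp": [0,0,0],"turn": [0,0,0],"fingers": 0},
  {"dp": [0,0,0],"turn": [0,0,0],"fingers": 0},
])

```text
clock: 21.08
eef_pos: [580.8, -22.1, 278.2]
tcp_rot: [-3.141, 0.004, 2.725]
contact_force: [-0.1, -0.1, -0.5]
opening: 1.001
grasp_force: 0.0
```

```bash
python3 - <<'E'
from h import *
go(578.2,-22.2,260,156.2)
f=grab('wrist','w10.png')
X=[578,-22,145]
for z in(141,145,149): blob(f,proj(f,[X])[0],z,110)
g=cv2.cvtColor(f['pixels'],cv2.COLOR_RGB2HSV)
for n in('side','scene'):
    h=grab(n,n+'10.png');u=proj(h,[[578,-22,145]])[0].astype(int)
    print(n,u,cv2.cvtColor(h['pixels'],cv2.COLOR_RGB2GRAY)[u[1]-20:u[1]+60:2,u[0]])
E
```

```text
t 21.08 tcp [580.8 -22.1 278.2] rot [-179.98    0.24  156.11] dp40 [ 0.059 -0.028  0.455] turn6 [-0.004  0.04  -0.015] F [-0.1 -0.1 -0.5] grip 0.0 open 1.001 q6 -1.19
blob [77, 61, 70, 95, 6163] [579.2 -21. ] size [63.5 91.6] yaw 155.89
blob [77, 61, 70, 95, 6163] [578.3 -20.5] size [62.6 90.3] yaw 155.89
blob [77, 61, 70, 95, 6163] [577.3 -20.1] size [61.7 89. ] yaw 155.89
side [317 175] [153 153 154 154 144 120 100  60  50  51  79 111 115 115 109  71  51  50
  50  50  49  49  51  54  53  50  50  49  49  47  44  37  55  66  67 110
 145 148 148 148]
scene [299 172] [124 101 137 122 110 110 108 107 104  96  87  72  66  76  92 107 111 112
 104  62  55  55  58  59  53  55  55  56  55  55  54  55  54  55  45  54
  67  66  79 135]
```

The lid met the rim at the predicted height with 7 N. Its flange reads 62.6×90.3 at z=145 mm, over the stack and aligned. Handing in.

```bash
python3 -c "
from rig import r
print(r.sign_off())"
```

```text
the job is handed in; nothing more can be done
None
```

I nested both empty tubs in the cradle tub, closed the stack with the plug lid and handed the job in at 21 s; the sign-off gave no verdict, but both tubs and the lid met contact at the predicted seat heights.

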